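Shut the dye canister with its double lid, then take the dust cover off

ROBOT

A 6-joint arm with a two-finger parallel gripper is mounted at the origin on a cart in front of the work surface, level with it; the furniture and walls round the work are solid. World frame = base frame: x ahead of the robot, y to its left, z up, the work surface at z = 0. Lengths are in m, angles in rad, forces in N, time in s.
With the tool pointing down it reaches from about 0.35 to 0.85 m from the base axis. Payload 8.1 kg.
Tool frame: the origin (TCP) lies on the mounting face of the last link; the fingertips stand 186 mm ahead of it and the grasp point (between the pads) lies 167 mm ahead of it; y points along the fingers, x is the direction in which the jaws open and shut, and the axes are right-handed (so a half turn about y gives the same grasp; the last joint's range is limited). The gripper opens to 93 mm and grips with 3 to 60 N. Pads are 15 mm wide; open, the fingers measure 128 mm over their backs; the gripper's body (75 mm by 188 mm) begins 65 mm behind the grasp point.
Start: joints at [1.227, 0.13, 1.488, -0, 1.523, -0.085], TCP at [0.154, 0.58, 0.405] pointing down, gripper open.
Joint ranges: [-2.96, 2.96], [-0.89, 2.26], [0.02, 2.5], [-1.34, 4.48], [0, 2.73], [-2.66, 2.66]. Speed limits (rad/s): [2.39, 2.39, 2.79, 3.14, 3.14, 3.14].

INTERFACE

Orientations are given as a rotation vector (axis times angle).
In Python, from plant import robot, imaging gives the robot as it stands.
- The arm moves only by the shell command python3 -m inch 'ROWS' [OPENING] [FORCE]. ROWS is JSON, a list of rows, each an object of numbers: "x", "y", "z": the shift along the tool's x, y, z in mm; "twist": the turn about the tool's y in rad. In form: [{"x": .., "y": .., "z": .., "twist": ..}, ...]. A call has 1 to 12 rows; each row shifts and turns the commanded pose from where the row before left it, along the tool's axes as they then stand; what a row does not reach is not made up. A row lasts 1/10 s, in which the tool goes at most 50 mm and 8.59 degrees, less where a joint would pass 70% of its speed; a pose out of reach is approached as far as the arm can. A call with a gripper value outside its range is refused whole. OPENING is the gripper command: -1 is shut, 1 is fully open, values between are in proportion, set as the call begins (- or left out, the last holds). The fingers move at their own pace and stop on an object; FORCE is the grip in N (left out, the last holds). Time passes only in rows, so rows that do not move let the fingers close. It gives the time, the measured TCP pose, the force and the opening at its end, in the units of the state.
- robot.read_state(): the state, without advancing time (a new reading comes with each control period).
- imaging.read_camera(name): name is "scene" or "top" or "wrist"; returns a dict with "color" (420x560x3 uint8, red, green, blue), "depth" (420x560 float32, m along the optical axis (not along the pixel's ray), 0 where there is no reading), "fx", "fy", "cx", "cy" (pixels), "rvec" (rotation vector, rad) and "tvec" (3), from world to camera coordinates, as OpenCV has them; the wrist camera has in their place "tool_from_camera" (4x4, takes a point from camera to tool coordinates, whose origin is the TCP and whose axes are the tool frame's). Camera axes: x right, y down, z forward; pixel columns grow to the right and rows downward; lengths in m; the calibration is good to about 2 mm. A picture is of the moment at which its call begins: read the wrist's pose just before it.
- robot.close_job(): hands the job in, once; it reports no verdict.
The state is a dict: "t": time; "q": joint angles; "dq": joint speeds; "joint_torque": joint torques, N m; "tool_pos": TCP position; "orientation": TCP orientation; "force": force on the tool from outside, world axes, zero at the start; "wrist_torque": the same for the moment, N m; "opening": finger opening in m.
Only numpy, scipy, OpenCV 4.12 (cv2) and the standard library are available. Lean on these libraries where they do the work, as an engineer would, in place of code of your own. Each camera call takes 0.05 s, during which the arm holds its last target.

TASK

The dye canister has just been refilled. First turn the knob of the freshness dial on its stand back to its zero stop and let go. Then pick up the two nested lids together by the narrow knob of the inner lid, lower them gently onto the canister without dropping them until the inner lid is fully seated, and let go. Last, lift the outer lid alone by its wide collar, straight up and level, leaving the inner lid seated and undisturbed on the canister, and finish while holding the outer lid still in the air, at least a couple of centimetres clear above the inner lid's knob; leave the other things on the bench alone.

Things in the scene. Friction and masses are not known exactly. Their poses are not given: they have to be found in the camera images.
- stand: fixed dark steel base plate, 110 mm (its x, pointing away from the robot) by 230 mm (its y, to the left), 12 mm thick; origin under its centre on the bench. On its right half (-y) is the dial knob, on its left half (+y) stands the open steel canister
- mouth (a point): centre of the canister's open mouth at rim height, 82 mm above the bench; the canister is fixed to the stand, 70 mm tall, outer diameter 94 mm, wall 4 mm, inner diameter 86 mm
- dial_grip (a point): axis of the dial's knob, 49 mm above the bench, 7 mm below the knob's top. The knob: black upright bar 38 mm long, 14 wide, 32 tall on a 40 mm round foot; this point's x axis runs along the bar and turns with it (white mark on top at its -x end). Axis vertical, fixed, 130 mm from the canister's axis. At dial 0 the bar lies along the stand's x, white mark toward the robot
- dial (a joint): dial angle in rad: 0 is the zero stop; it grows as the knob turns clockwise seen from above, up to 3.0; starts at 0.6 to 1.3. Turn it counter-clockwise from above to bring it to zero. It stays where it is left (friction about 0.03 N m, no spring)
- rest: flat round cork mat 124 mm across, 8 mm thick, fixed, on which the nested lids start; origin under its centre
- inner_knob (a point): point on the inner lid's axis, in its knob: 10 mm below the knob's top, 63 mm above the lid's underside. The knob is a round upright post 22 mm across; it stands out 30 mm above the outer lid's collar. Lifting by it carries both lids, since the outer lid only rests on the inner lid's flange. Fully seated, this point is 51 mm above the mouth centre
- outer_collar (a point): point on the outer lid's axis half-way up its collar: 11 mm above the lid's top plate, 11 mm below the collar's top, 29 mm above the skirt's lower edge. While nested it is 31 mm below point inner_knob. The collar is round, 52 mm across, 22 mm tall, with a 34 mm hole from which the inner lid's knob sticks out
- jar_a: bystander: small round jar with screw cap, 57 mm across, 66 mm tall, origin at its underside; leave alone
- jar_b: bystander: black round jar, 69 mm across, 78 mm tall, origin at its underside; leave alone
- tape: bystander: roll of masking tape lying flat, 100 mm across, 25 mm tall, origin at its underside; leave alone
- inner_lid: inner lid (0.13 to 0.25 kg, 73 mm tall with knob), origin at the centre of its underside, z up its axis: a plug 79 mm across and 12 mm deep, tapered at the foot to 72 mm, that enters the canister; above it a flange 100 mm across, 5 mm thick, that seats on the rim; the knob stands on the flange
- outer_lid: outer lid (dust cover, 0.1 to 0.21 kg): loose round steel cap 116 mm across, 18 mm tall without its collar, with a hanging skirt 3 mm thick; it rests loosely on the inner lid. Origin at the centre of the skirt's lower edge, z up its axis
Things that resemble listed ones, but are neither listed nor needed, are in the scene too. Leave any turquoise look-alike of the outer_lid alone.

How it is judged:
On the way, in this order (a step that is already met when the one before it is completed fails the run):
1. the dial is back at its zero stop and let go (value of joint dial below 0.08 rad and contact force between the fingers and stand below 0.05 N), for 0.2 s.
2. both lids seated together on the canister and let go (horizontal distance between inner_knob and mouth below 0.007 m and z of inner_knob in the frame of mouth between 0.048 and 0.054 m and angle between inner_knob's own z axis and vertical below 0.05 rad and z of outer_collar in the frame of mouth below 0.026 m and contact force between the fingers and inner_lid below 0.05 N), for 0.2 s.
At the end, for the whole second after the job is handed in: Dial within 0.08 rad of zero; inner lid seated on the canister (centre within 7 mm, height within 3 mm, tilt under 0.05 rad); outer lid held still in the fingers (over 1 N), level within 0.3 rad, touching neither inner lid nor stand, its collar's middle over 105 mm above the canister's rim (value of joint dial below 0.08 rad and horizontal distance between inner_knob and mouth below 0.007 m and z of inner_knob in the frame of mouth between 0.048 and 0.054 m and angle between inner_knob's own z axis and vertical below 0.05 rad and z of outer_collar in the frame of mouth above 0.105 m and angle between outer_collar's own z axis and vertical below 0.3 rad and linear speed of outer_lid below 0.03 m/s and contact force between the fingers and outer_lid above 1 N and contact force between outer_lid and inner_lid below 0.05 N and contact force between outer_lid and stand below 0.05 N); the arm keeps its last pose, push and grip.
It fails at once if the lids are parted while the inner lid is not seated on the canister (outer lid taken alone too early, or inner lid pulled along) (z of outer_collar in the frame of inner_knob above -0.021 m and not (horizontal distance between inner_knob and mouth below 0.008 m and z of inner_knob in the frame of mouth below 0.056 m)).
It fails at once if the lids are dropped (contact force between the fingers and inner_lid below 0.01 N and contact force between the fingers and outer_lid below 0.01 N and linear speed of any of inner_lid, outer_lid above 0.35 m/s).
It fails at once if a bystander is moved more than 20 mm (distance of any of jar_a, jar_b, tape from where it was at the start of the episode above 0.02 m).
It also fails if it takes over 64 s, if anything falls off the work surface, if the arm or the gripper's body presses on something with over 40 N, if the wrist force passes 120 N, or if a joint passes its speed limit or range.

## Working session

There is one attempt and no reset: what is moved stays moved. The work goes in short steps, Python scripts to look and compute and a shell command to move; the robot and the scene stay as the last step left them, time stands still between calls to the robot, and variables do not carry over. Pictures are saved under pics/ and viewed, and the job is handed in when it is done.

```bash
ls; mkdir -p pics; cat > h.py <<'E'
import numpy as np, cv2
from plant import robot, imaging
from scipy.spatial.transform import Rotation as R
def snap(name,tag):
    s=robot.read_state(); c=imaging.read_camera(name)
    cv2.imwrite(f'pics/{tag}.png',c['color'][:,:,::-1])
    np.savez(f'pics/{tag}.npz',pos=s['tool_pos'],ori=s['orientation'],**c)
    return s,c
def load(tag): return dict(np.load(f'pics/{tag}.npz'))
def cam_pose(c):
    # world_from_cam R,t
    if 'tool_from_camera' in c:
        T=c['tool_from_camera']; Rt=R.from_rotvec(c['ori']).as_matrix()
        return Rt@T[:3,:3], Rt@T[:3,3]+c['pos']
    Rc=R.from_rotvec(np.ravel(c['rvec'])).as_matrix()
    return Rc.T, -Rc.T@np.ravel(c['tvec'])
def ray_plane(c,u,v,z):
    Rw,t=cam_pose(c); u=np.asarray(u,float);v=np.asarray(v,float)
    d=np.stack([(u-c['cx'])/c['fx'],(v-c['cy'])/c['fy'],np.ones_like(u)],-1)@Rw.T
    k=(z-t[2])/d[...,2]
    return t+d*k[...,None]
def cloud(c):
    Rw,t=cam_pose(c); D=c['depth']; v,u=np.mgrid[:D.shape[0],:D.shape[1]]
    P=np.stack([(u-c['cx'])/c['fx']*D,(v-c['cy'])/c['fy']*D,D],-1)@Rw.T+t
    P[D<=0]=np.nan
    return P
E
python3 - <<'E'
from h import *
s=robot.read_state(); print(s)
for n in ('scene','top','wrist'):
    snap(n,n+'0')
E
```

```text
pics
{'t': 0.0, 'q': array([ 1.22659830e+00,  1.31152559e-01,  1.48927057e+00, -1.29946513e-05,
        1.52296979e+00, -8.53794016e-02]), 'dq': array([ 6.29313872e-04,  1.65459648e-03, -1.38241582e-03,  4.48708364e-04,
       -9.56057498e-06, -2.21713948e-04]), 'joint_torque': array([-2.18042594e-03, -5.59831131e+01, -4.91763425e+01,  7.67257274e-02,
        3.50305438e-02, -1.79870635e-04]), 'tool_pos': array([0.15345667, 0.57981365, 0.40369705]), 'orientation': array([-1.32159375, -1.01534075,  1.0178542 ]), 'force': array([-0.78667349,  0.21130982, -0.31087409]), 'wrist_torque': array([ 0.01949195, -0.04629235,  0.00390636]), 'opening': 0.0926065343497404}
```

View pics/scene0.png

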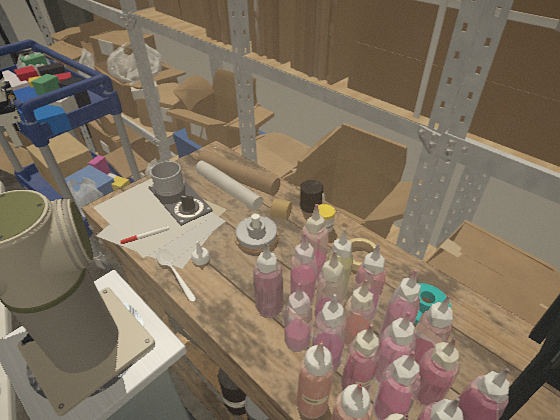

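View pics/top0.png

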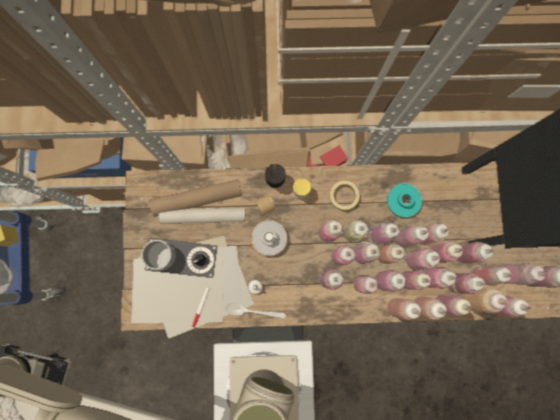

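View pics/wrist0.png

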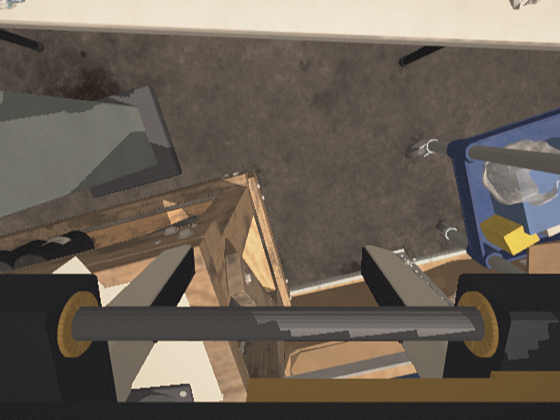

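```bash
python3 - <<'E'
from h import *
c=load('top0'); print(R.from_rotvec(c['ori']).as_matrix().round(3)); print(cam_pose(c))
print(c['fx'],cam_pose(load('scene0'))[1], cam_pose(load('wrist0')))
P=cloud(c); D=c['depth']
print((D>0).mean())
for (v,u) in [(10,10),(200,280),(400,300)]: print(P[v,u])
E
```

```text
[[ 0.256 -0.001 -0.967]
 [ 0.967 -0.002  0.256]
 [-0.002 -1.     0.   ]]
(array([[-0.02778646, -0.98826791,  0.15018136],
       [-0.99950387,  0.02523915, -0.01884142],
       [ 0.01482992, -0.15063039, -0.98847891]]), array([ 0.35975907, -0.04819031,  1.54170051]))
457.5638385933223 [-0.01915985 -0.63055226  0.81000739] (array([[ 0.2553924 ,  0.93248987,  0.25541607],
       [ 0.96683458, -0.2456712 , -0.06983236],
       [-0.0023696 ,  0.26477974, -0.96430601]]), array([0.08214968, 0.5983082 , 0.38458567]))
0.9958333333333333
[0.74947062 0.32246738 0.92929466]
[ 0.61932295 -0.07165354  0.00444111]
[-0.03074707 -0.11804631  0.00234946]
```

```bash
python3 - <<'E'
from h import *
c=load('top0'); P=cloud(c)
for n,u,v,z in [('can',163,257,.082),('dial',200,260,.056),('lid',269,237,.08),('jar_b',275,176,.078),('yellow',302,188,.066),('roll',266,205,.03)]:
    print(n,ray_plane(c,u,v,z).round(3),P[v,u].round(3))
im=c['color'][215:300,130:300]
cv2.imwrite('pics/topcrop.png',cv2.resize(im,None,fx=4.6,fy=4.6,interpolation=cv2.INTER_CUBIC)[:,:,::-1])
s=load('scene0'); im=s['color'][140:280,90:310]
cv2.imwrite('pics/scenecrop.png',cv2.resize(im,None,fx=3.6,fy=3.6,interpolation=cv2.INTER_CUBIC)[:,:,::-1])
# lid: points above .03 near
m=(P[...,2]>0.03)&(P[...,2]<.15)&(np.hypot(P[...,0]-.47,P[...,1]+.03)<.1)
E
```

```text
can [0.433 0.304 0.082] [0.436 0.321 0.015]
dial [0.421 0.192 0.056] [0.421 0.193 0.052]
lid [ 0.487 -0.032  0.08 ] [ 0.488 -0.032  0.078]
jar_b [ 0.687 -0.056  0.078] [ 0.687 -0.056  0.079]
yellow [ 0.647 -0.144  0.066] [ 0.647 -0.144  0.067]
roll [ 0.599 -0.024  0.03 ] [ 0.596 -0.024  0.051]
```

View pics/topcrop.png

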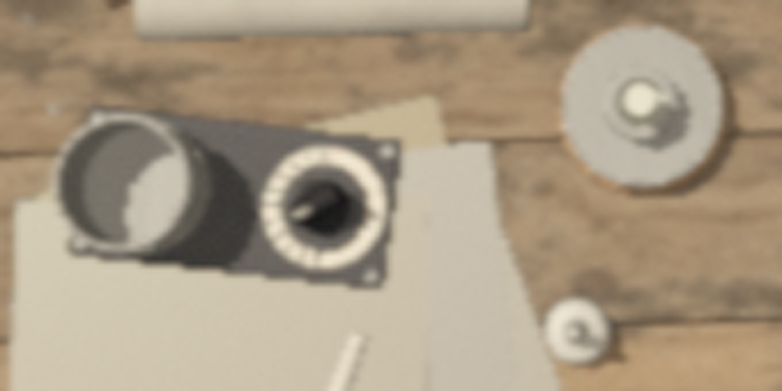

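View pics/scenecrop.png

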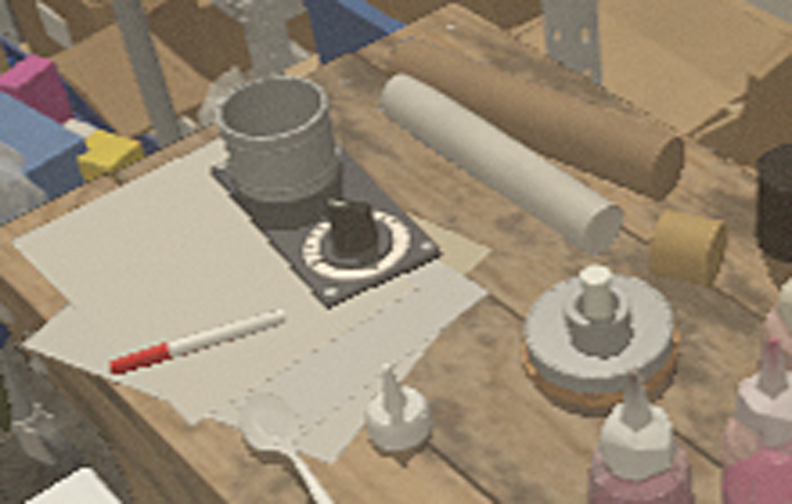

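```bash
python3 -m inch '[{"x":-11,"z":-14},{"x":-22,"z":-29},{"x":-22,"z":-29},{"x":-22,"z":-29},{"x":-22,"z":-29},{"x":-22,"z":-29},{"x":-22,"z":-29},{"x":-22,"z":-29},{"x":-22,"z":-29},{"x":-22,"z":-29},{"x":-22,"z":-29},{"x":-11,"z":-14}]' 1 && python3 -m inch '[{"x":-11,"z":-14,"twist":-0.13},{"twist":-0.12},{}]'
python3 - <<'E'
from h import *
s,c=snap('wrist','w1'); print(s['tool_pos'],R.from_rotvec(s['orientation']).as_matrix().round(3), s['t'],s['q'])
E
```

```text
[0.15348466 0.57985392 0.40391381] [[ 0.256 -0.    -0.967]
 [ 0.967 -0.001  0.256]
 [-0.001 -1.     0.   ]] 0.15 [ 1.22658059e+00  1.31011627e-01  1.48902936e+00 -2.43866971e-05
  1.52301719e+00 -8.54074416e-02]$[0]: bad value
```

View pics/w1.png

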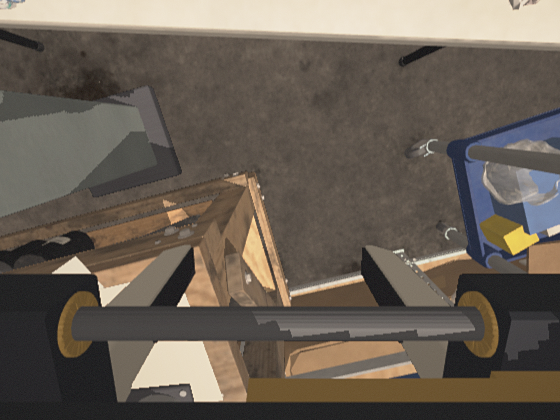

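```bash
python3 -m inch '[{"x":-11,"y":0,"z":-14,"twist":0},{"x":-22,"y":0,"z":-29,"twist":0},{"x":-22,"y":0,"z":-29,"twist":0},{"x":-22,"y":0,"z":-29,"twist":0},{"x":-22,"y":0,"z":-29,"twist":0},{"x":-22,"y":0,"z":-29,"twist":0},{"x":-22,"y":0,"z":-29,"twist":0},{"x":-22,"y":0,"z":-29,"twist":0},{"x":-22,"y":0,"z":-29,"twist":0},{"x":-22,"y":0,"z":-29,"twist":0},{"x":-22,"y":0,"z":-29,"twist":0},{"x":-11,"y":0,"z":-14,"twist":0}]' 1 && python3 -m inch '[{"x":-11,"y":0,"z":-14,"twist":-0.13},{"x":0,"y":0,"z":0,"twist":-0.12},{"x":0,"y":0,"z":0,"twist":0},{"x":0,"y":0,"z":0,"twist":0}]'
python3 - <<'E'
from h import *
s,c=snap('wrist','w2'); print(s['tool_pos'],R.from_rotvec(s['orientation']).as_matrix().round(3), s['t'],s['q'])
E
```

```text
t: 1.4
tool_pos: [0.4003, 0.2626, 0.4047]
orientation: [-1.322, -1.015, 1.015]
force: [-0.2, 1.1, 0.1]
opening: 0.093
t: 1.8
tool_pos: [0.4096, 0.2506, 0.4046]
orientation: [-1.215, -1.2, 1.2]
force: [-0.2, -0.5, -0.1]
opening: 0.0931
[0.40959912 0.25055377 0.40462912] [[ 0.012 -0.    -1.   ]
 [ 1.    -0.     0.012]
 [-0.    -1.     0.   ]] 1.8 [ 4.42104334e-01 -1.99076407e-01  1.81031454e+00  1.04536648e-04
  1.53060114e+00 -1.11635093e+00]
```

View pics/w2.png

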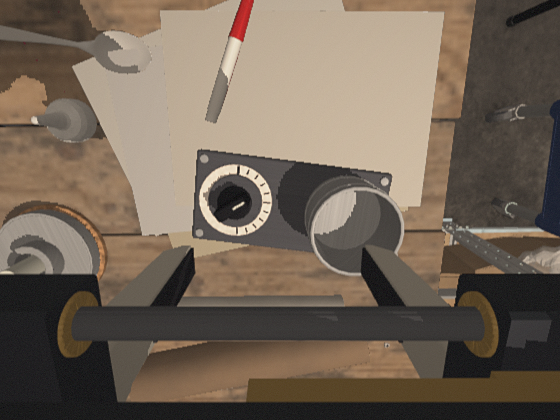

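```bash
python3 - <<'E'
from h import *
c=load('w2'); P=cloud(c); z=P[...,2]
def circ(q):
    x,y=q[:,0],q[:,1]; A=np.c_[2*x,2*y,np.ones(len(q))]; s=np.linalg.lstsq(A,x*x+y*y,rcond=None)[0]
    return s[:2],np.sqrt(s[2]+s[0]**2+s[1]**2)
m=(abs(z-.082)<.008)&(P[...,0]<.5)&(P[...,1]>.2)&(P[...,0]>.35); 
v,u=np.where(m); print(m.sum(), u.min(),u.max(),v.min(),v.max(), np.median(z[m]))
print(circ(P[m]))
# knob top
m=(z>.045)&(z<.068)&(np.hypot(P[...,0]-.42,P[...,1]-.18)<.03)
q=P[m]; print(m.sum(), np.median(q[:,2]))
v,u=np.where(m); r=cv2.minAreaRect((q[:,:2]*1000).astype(np.float32)); print(r)
# dial white ring at z~0.012.. : centroid through ellipse
col=c['color'].astype(int)
w=(col.min(2)>150); w[:150]=0;w[245:]=0;w[:,:195]=0;w[:,275:]=0
cs,_=cv2.findContours(w.astype(np.uint8),cv2.RETR_EXTERNAL,cv2.CHAIN_APPROX_NONE)
for k in cs:
    if len(k)>5: print(len(k),cv2.fitEllipse(k) if len(k)>40 else k.reshape(-1,2).mean(0), np.nanmedian(P[k[:,0,1],k[:,0,0]],0))
im=c['color'][145:250,190:285]
cv2.imwrite('pics/w2c.png',cv2.resize(im,None,fx=5.5,fy=5.5,interpolation=cv2.INTER_CUBIC)[:,:,::-1])
# stand normal/yaw : dark plate mask
d=(abs(z-.012)<.006)&(col.max(2)<110)&(P[...,1]>.1)&(P[...,1]<.38)&(P[...,0]>.34)&(P[...,0]<.5)
r=cv2.minAreaRect((P[d][:,:2]*1000).astype(np.float32)); print('plate',r)
E
```

```text
1309 309 403 185 274 0.08203793716300095
(array([0.43975726, 0.32774247]), np.float64(0.044473655183716175))
378 0.05632578163901847
((424.0718688964844, 197.1798095703125), (14.05546760559082, 31.978609085083008), 29.567096710205078)
22 [238.         205.36363636] [0.41811771 0.20846809 0.05678301]
192 ((241.64581298828125, 200.2518310546875), (53.856590270996094, 62.267662048339844), 0.3291940689086914) [0.42921113 0.22351938 0.01355331]
208 ((229.73959350585938, 199.41799926757812), (56.24420928955078, 63.267311096191406), 176.32383728027344) [0.41788931 0.17483608 0.01366715]
119 ((272.8497619628906, 153.3545684814453), (5.697363376617432, 90.6636962890625), 93.6891860961914) [0.36526597 0.21577452 0.00635064]
49 ((195.5, 161.75509643554688), (0.0, 1.0), 180.0) [0.37821449 0.15377852 0.00635295]
plate ((432.0368957519531, 262.77764892578125), (227.37057495117188, 109.74826049804688), 82.0823974609375)
```

View pics/w2c.png

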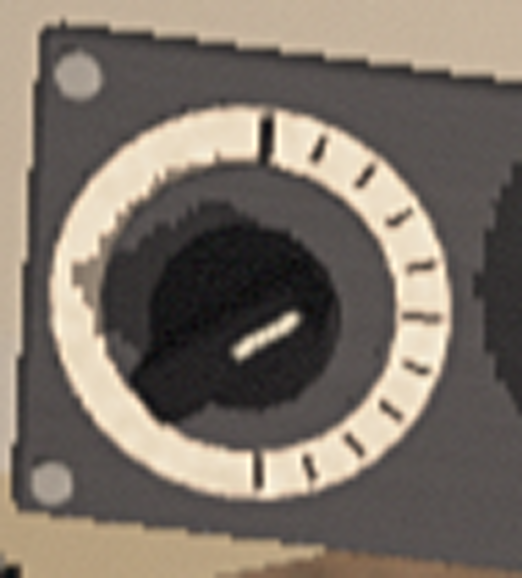

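```bash
python3 -m inch '[{"x":-17,"y":0,"z":-4,"twist":0},{"x":-17,"y":0,"z":-4,"twist":0},{"x":-17,"y":0,"z":-5,"twist":0},{"x":0,"y":0,"z":0,"twist":0.149},{"x":0,"y":0,"z":0,"twist":0.149},{"x":0,"y":0,"z":0,"twist":0.149},{"x":0,"y":0,"z":0,"twist":0.149},{"x":0,"y":0,"z":0,"twist":0.149},{"x":0,"y":0,"z":0,"twist":0.149},{"x":0,"y":0,"z":0,"twist":0.149},{"x":0,"y":0,"z":0,"twist":0},{"x":0,"y":0,"z":0,"twist":0}]' 1 
python3 - <<'E'
from h import *
s,c=snap('wrist','w3'); print(s['tool_pos'],R.from_rotvec(s['orientation']).as_matrix().round(3), s['t'],s['q'])
Rt=R.from_rotvec(s['orientation']).as_matrix()
c=load('w3');P=cloud(c); z=P[...,2]
m=(z>.045)&(z<.068)&(np.hypot(P[...,0]-.42,P[...,1]-.19)<.035)
q=P[m]; print(m.sum(), np.median(q[:,2])); print(cv2.minAreaRect((q[:,:2]*1000).astype(np.float32)))
d=np.array([.422,.199,.218])-s['tool_pos']; print('delta tool',(Rt.T@d*1000).round(1), 'yaw',np.degrees(np.arctan2(Rt[1,0],Rt[0,0])))
E
```

```text
t: 3.05
tool_pos: [0.4221, 0.1997, 0.4047]
orientation: [-1.532, -0.41, 0.41]
force: [-1.0, -0.6, -0.1]
opening: 0.0932
[0.42211592 0.19967225 0.40473135] [[ 0.866 -0.    -0.499]
 [ 0.499  0.     0.866]
 [-0.    -1.     0.   ]] 3.05 [ 3.31954228e-01 -2.37347340e-01  1.84284716e+00  4.04970178e-05
  1.53610276e+00 -1.90910085e-01]
467 0.05631161131005746
((423.0769958496094, 200.14573669433594), (12.76282787322998, 38.179931640625), 29.882659912109375)
delta tool [ -0.4 186.7  -0.5] yaw 29.95783790287465
```

View pics/w3.png

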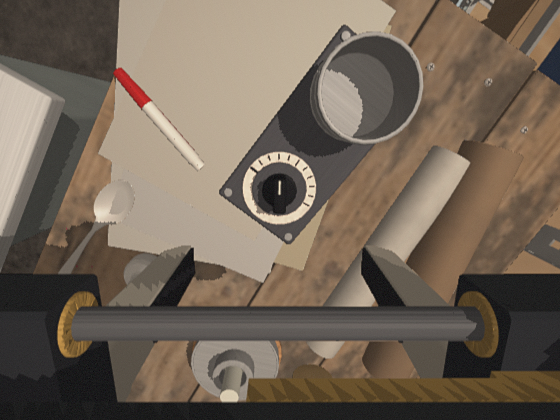

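```bash
python3 -m inch '[{"x":0,"y":25,"z":0,"twist":0},{"x":0,"y":40,"z":0,"twist":0},{"x":0,"y":40,"z":0,"twist":0},{"x":0,"y":40,"z":0,"twist":0},{"x":0,"y":25,"z":0,"twist":0},{"x":0,"y":16,"z":0,"twist":0},{"x":0,"y":0,"z":0,"twist":0},{"x":0,"y":0,"z":0,"twist":0}]' 1 10
python3 -m inch '[{"x":0,"y":0,"z":0,"twist":0},{"x":0,"y":0,"z":0,"twist":0},{"x":0,"y":0,"z":0,"twist":0},{"x":0,"y":0,"z":0,"twist":0},{"x":0,"y":0,"z":0,"twist":0},{"x":0,"y":0,"z":0,"twist":0},{"x":0,"y":0,"z":0,"twist":0},{"x":0,"y":0,"z":0,"twist":0}]' -1 10
```

```text
t: 3.9
tool_pos: [0.4224, 0.1995, 0.2191]
orientation: [-1.532, -0.408, 0.408]
force: [0.3, 0.8, 1.3]
opening: 0.0931
t: 4.7
tool_pos: [0.4223, 0.1994, 0.2187]
orientation: [-1.532, -0.407, 0.407]
force: [0.0, -0.8, 0.2]
opening: 0.0332
```

```bash
python3 -m inch '[{"x":0,"y":0,"z":0,"twist":0},{"x":0,"y":0,"z":0,"twist":0},{"x":0,"y":0,"z":0,"twist":0},{"x":0,"y":0,"z":0,"twist":0},{"x":0,"y":0,"z":0,"twist":0}]' -1 10
```

```text
t: 5.2
tool_pos: [0.4231, 0.1998, 0.219]
orientation: [-1.532, -0.409, 0.404]
force: [6.8, 3.9, -5.7]
opening: 0.0139
```

```bash
python3 -m inch '[{"x":0.7,"y":0,"z":0,"twist":-0.06},{"x":0,"y":0,"z":0,"twist":-0.12},{"x":0,"y":0,"z":0,"twist":-0.12},{"x":0,"y":0,"z":0,"twist":-0.12},{"x":0,"y":0,"z":0,"twist":-0.12},{"x":0,"y":0,"z":0,"twist":-0.12},{"x":0,"y":0,"z":0,"twist":-0.1},{"x":0,"y":0,"z":0,"twist":-0.06},{"x":0,"y":0,"z":0,"twist":-0.04},{"x":0,"y":0,"z":0,"twist":0}]'
python3 - <<'E'
from h import *
s=robot.read_state();Rt=R.from_rotvec(s['orientation']).as_matrix();print(s['force'],s['wrist_torque'],np.degrees(np.arctan2(Rt[1,0],Rt[0,0])),s['opening'])
E
```

```text
t: 6.2
tool_pos: [0.4233, 0.2, 0.219]
orientation: [-1.294, -1.069, 1.066]
force: [4.2, 1.5, -3.3]
opening: 0.014
[ 4.24276396  1.48058383 -3.2563792 ] [ 0.46804113 -0.70592235 -0.01976535] 79.04633340371186 0.013963408997859503
```

```bash
python3 -m inch '[{"x":0,"y":0,"z":0,"twist":-0.03},{"x":0,"y":0,"z":0,"twist":-0.03},{"x":0,"y":0,"z":0,"twist":0}]'
python3 - <<'E'
from h import *
s=robot.read_state();Rt=R.from_rotvec(s['orientation']).as_matrix();print(s['force'],s['wrist_torque'],np.degrees(np.arctan2(Rt[1,0],Rt[0,0])),s['opening'])
E
python3 -m inch '[{"x":0,"y":0,"z":0,"twist":-0.03},{"x":0,"y":0,"z":0,"twist":0}]'
python3 - <<'E'
from h import *
s=robot.read_state();Rt=R.from_rotvec(s['orientation']).as_matrix();print(s['force'],s['wrist_torque'],np.degrees(np.arctan2(Rt[1,0],Rt[0,0])),s['opening'])
E
```

```text
t: 6.5
tool_pos: [0.4233, 0.2, 0.219]
orientation: [-1.269, -1.113, 1.111]
force: [4.2, 2.5, -3.4]
opening: 0.0137
[ 4.24125299  2.4609862  -3.44386916] [ 0.54129173 -0.82184327 -0.14054914] 82.48291105354168 0.013686831090006296
t: 6.7
tool_pos: [0.4232, 0.1999, 0.219]
orientation: [-1.256, -1.135, 1.133]
force: [4.1, 3.6, -2.8]
opening: 0.0145
[ 4.09813305  3.62864705 -2.77143409] [ 0.60554504 -0.73401275 -0.24032074] 84.19121395976626 0.014486301842085571
```

```bash
python3 -m inch '[{"x":0,"y":0,"z":0,"twist":0},{"x":0,"y":0,"z":0,"twist":0},{"x":0,"y":0,"z":0,"twist":0},{"x":0,"y":0,"z":0,"twist":0},{"x":0,"y":0,"z":0,"twist":0},{"x":0,"y":-10,"z":0,"twist":0},{"x":0,"y":-30,"z":0,"twist":0},{"x":0,"y":-40,"z":0,"twist":0},{"x":0,"y":-40,"z":0,"twist":0},{"x":0,"y":-40,"z":0,"twist":0},{"x":0,"y":-27,"z":0,"twist":0},{"x":0,"y":0,"z":0,"twist":0}]' 1
python3 - <<'E'
from h import *
s,c=snap('wrist','w4'); c=load('w4')
Rt=R.from_rotvec(s['orientation']).as_matrix();print(s['tool_pos'],np.degrees(np.arctan2(Rt[1,0],Rt[0,0])),s['t'])
P=cloud(c); z=P[...,2];col=c['color'].astype(int)
m=(z>.045)&(z<.068)&(np.hypot(P[...,0]-.42,P[...,1]-.2)<.035)
print(cv2.minAreaRect((P[m][:,:2]*1000).astype(np.float32)))
def circ(q):
    x,y=q[:,0],q[:,1]; A=np.c_[2*x,2*y,np.ones(len(q))]; s=np.linalg.lstsq(A,x*x+y*y,rcond=None)[0]
    return s[:2],np.sqrt(s[2]+s[0]**2+s[1]**2)
m=(abs(z-.082)<.006)&(np.hypot(P[...,0]-.44,P[...,1]-.328)<.06); print(circ(P[m]),m.sum())
d=(abs(z-.012)<.006)&(col.max(2)<110)&(P[...,1]>.1)&(P[...,1]<.38)&(P[...,0]>.34)&(P[...,0]<.5)
print('plate',cv2.minAreaRect((P[d][:,:2]*1000).astype(np.float32)))
E
```

```text
t: 7.9
tool_pos: [0.4238, 0.2001, 0.4118]
orientation: [-1.259, -1.142, 1.127]
force: [1.0, -0.4, -0.3]
opening: 0.0929
[0.42379792 0.20005643 0.41180765] 84.16801438971565 7.9
((422.6651611328125, 199.91995239257812), (13.894840240478516, 38.22730255126953), 83.6312026977539)
(array([0.44012962, 0.32762166]), np.float64(0.04457677107141362)) 1537
plate ((432.14764404296875, 262.00531005859375), (225.66371154785156, 109.73340606689453), 82.03239440917969)
```

View pics/w4.png

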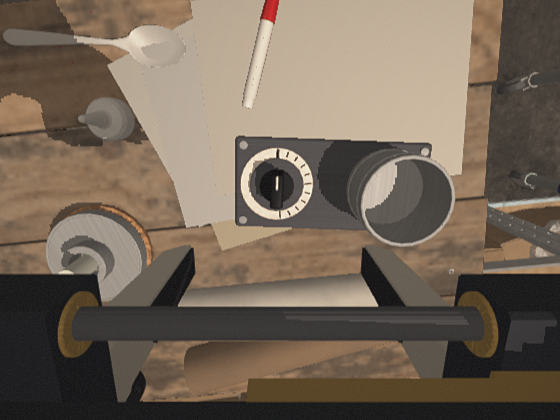

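```bash
python3 -m inch '[{"x":-15,"y":0,"z":-5,"twist":0},{"x":-30,"y":0,"z":-12,"twist":0},{"x":-33,"y":0,"z":-13,"twist":0},{"x":-33,"y":0,"z":-13,"twist":0},{"x":-33,"y":0,"z":-13,"twist":0},{"x":-33,"y":0,"z":-13,"twist":0},{"x":-30,"y":0,"z":-12,"twist":0},{"x":-18,"y":0,"z":-5,"twist":0},{"x":0,"y":0,"z":0,"twist":0},{"x":0,"y":0,"z":0,"twist":0}]' 1
python3 - <<'E'
from h import *
s,c=snap('wrist','w5'); c=load('w5')
Rt=R.from_rotvec(s['orientation']).as_matrix();print(s['tool_pos'],Rt.round(4),s['t'],s['q'])
P=cloud(c); z=P[...,2]
def circ(q):
    x,y=q[:,0],q[:,1]; A=np.c_[2*x,2*y,np.ones(len(q))]; s=np.linalg.lstsq(A,x*x+y*y,rcond=None)[0]
    return s[:2].round(4),np.sqrt(s[2]+s[0]**2+s[1]**2)
near=np.hypot(P[...,0]-.487,P[...,1]+.032)<.08
for a,b in [(.074,.09),(.044,.056),(.03,.042),(.006,.012)]:
    m=near&(z>a)&(z<b); q=P[m]; 
    if len(q)>5: print(a,b,len(q),np.median(q[:,2]),cv2.minEnclosingCircle((q[:,:2]*1000).astype(np.float32)),circ(q))
E
```

```text
t: 8.95
tool_pos: [0.4852, -0.0328, 0.4046]
orientation: [-1.254, -1.132, 1.134]
force: [0.2, 0.7, 0.2]
opening: 0.0932
[ 0.48521976 -0.03279865  0.40464099] [[ 1.028e-01 -2.100e-03 -9.947e-01]
 [ 9.947e-01  8.000e-04  1.028e-01]
 [ 5.000e-04 -1.000e+00  2.100e-03]] 8.95 [-1.73121844e-01 -1.80407242e-01  1.79398605e+00  3.91187625e-04
  1.53018199e+00 -1.64097777e+00]
0.074 0.09 407 0.08153475479312605 ((488.08599853515625, -30.335472106933594), 11.108673095703125) (array([ 0.4877, -0.0305]), np.float64(0.007919393140031636))
0.044 0.056 1066 0.051451201880619996 ((488.2104187011719, -30.562702178955078), 25.99162483215332) (array([ 0.488 , -0.0306]), np.float64(0.021515332019952923))
0.03 0.042 2084 0.030432683862185284 ((498.18701171875, -26.9495849609375), 67.80500793457031) (array([ 0.4883, -0.0309]), np.float64(0.04335798431992119))
0.006 0.012 470 0.008565012881683737 ((487.861083984375, -30.750490188598633), 61.631160736083984) (array([ 0.4893, -0.0307]), np.float64(0.06074804154081896))
```

View pics/w5.png

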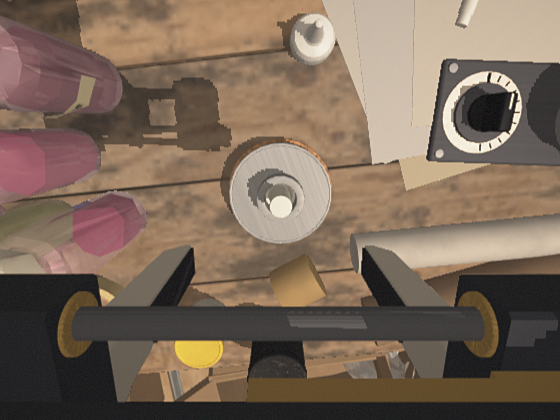

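```bash
python3 - <<'E'
from h import *
c=load('w5');P=cloud(c);t=load('top0');Q=cloud(t)
Rt=R.from_rotvec(c['ori']).as_matrix()
for n,p in (('w',P),('t',Q)):
    d=(p-np.array([.488,-.0305,0]))@Rt
    for hx,hz in ((.1,.045),(.12,.06)):
        m=(abs(d[...,0])<hx)&(abs(d[...,2])<hz)&(np.hypot(d[...,0],d[...,2])>.065)&(p[...,2]<.3); print(n,hx,np.nanmax(p[...,2][m]))
E
python3 -m inch '[{"x":2.6,"y":10,"z":-2.6,"twist":0},{"x":0,"y":35,"z":0,"twist":0},{"x":0,"y":40,"z":0,"twist":0},{"x":0,"y":25,"z":0,"twist":0},{"x":0,"y":0,"z":0,"twist":0},{"x":0,"y":0,"z":0,"twist":0}]' 1
python3 - <<'E'
from h import *
s,c=snap('wrist','w6'); print(s['tool_pos'],s['t'])
E
```

```text
w 0.1 0.2815806719492753
w 0.12 0.2815806719492753
t 0.1 0.008978998458796239
t 0.12 0.04781368868571656
t: 9.6
tool_pos: [0.4883, -0.0297, 0.2956]
orientation: [-1.254, -1.134, 1.135]
force: [-0.2, -0.4, 0.3]
opening: 0.093
[ 0.48828796 -0.02972245  0.29562554] 9.6
```

View pics/w6.png

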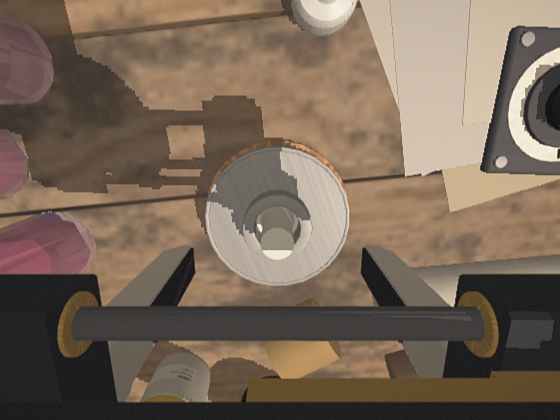

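```bash
python3 -m inch '[{"x":-0.6,"y":15,"z":0,"twist":0},{"x":0,"y":20,"z":0,"twist":0},{"x":0,"y":13,"z":0,"twist":0},{"x":0,"y":7,"z":0,"twist":0},{"x":0,"y":0,"z":0,"twist":0},{"x":0,"y":0,"z":0,"twist":0}]' 1 30
python3 -m inch '[{"x":0,"y":0,"z":0,"twist":0},{"x":0,"y":0,"z":0,"twist":0},{"x":0,"y":0,"z":0,"twist":0},{"x":0,"y":0,"z":0,"twist":0},{"x":0,"y":0,"z":0,"twist":0},{"x":0,"y":0,"z":0,"twist":0},{"x":0,"y":0,"z":0,"twist":0},{"x":0,"y":0,"z":0,"twist":0},{"x":0,"y":0,"z":0,"twist":0},{"x":0,"y":0,"z":0,"twist":0},{"x":0,"y":0,"z":0,"twist":0},{"x":0,"y":0,"z":0,"twist":0}]' -1 20
```

```text
t: 10.25
tool_pos: [0.4886, -0.0312, 0.2412]
orientation: [-1.256, -1.134, 1.134]
force: [0.3, -0.1, -0.7]
opening: 0.0929
t: 11.45
tool_pos: [0.4884, -0.031, 0.2407]
orientation: [-1.255, -1.134, 1.134]
force: [0.8, 1.0, -0.7]
opening: 0.0217
```

Gripped at 22 mm. Lift gently.

```bash
python3 -m inch '[{"x":0,"y":0,"z":0,"twist":0},{"x":0,"y":0,"z":0,"twist":0},{"x":0,"y":-4,"z":0,"twist":0},{"x":0,"y":-10,"z":0,"twist":0},{"x":0,"y":-20,"z":0,"twist":0},{"x":0,"y":-25,"z":0,"twist":0},{"x":0,"y":-25,"z":0,"twist":0},{"x":0,"y":-20,"z":0,"twist":0},{"x":0,"y":-10,"z":0,"twist":0},{"x":0,"y":-6,"z":0,"twist":0},{"x":0,"y":0,"z":0,"twist":0},{"x":0,"y":0,"z":0,"twist":0}]' -1 35
python3 - <<'E'
from h import *
s,c=snap('wrist','w7'); print(s['tool_pos'],s['t'],s['force'],s['opening'])
Rt=R.from_rotvec(s['orientation']).as_matrix(); print(Rt.round(4)); d=np.array([.440,.3277])-s['tool_pos'][:2]; print(d@Rt[:2]*1000)
E
```

```text
t: 12.65
tool_pos: [0.4881, -0.0311, 0.3597]
orientation: [-1.254, -1.133, 1.134]
force: [-0.9, 0.6, -3.2]
opening: 0.0215
[ 0.48805312 -0.03112137  0.35968248] 12.65 [-0.87776333  0.59624466 -3.19188548] 0.021535833251842575
[[ 1.017e-01 -1.600e-03 -9.948e-01]
 [ 9.948e-01  2.000e-04  1.017e-01]
 [ 1.000e-04 -1.000e+00  1.600e-03]]
[3.52075242e+02 1.53689193e-01 8.42904578e+01]
```

View pics/w7.png

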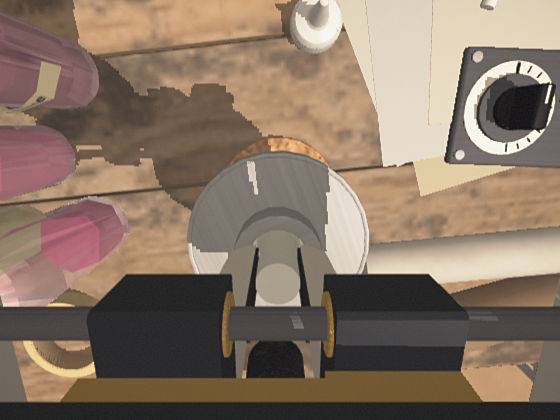

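```bash
python3 -m inch '[{"x":5,"y":-1,"z":1,"twist":0},{"x":10,"y":-1,"z":2,"twist":0},{"x":20,"y":0,"z":5,"twist":0},{"x":28,"y":0,"z":7,"twist":0},{"x":32,"y":0,"z":8,"twist":0},{"x":32,"y":0,"z":8,"twist":0},{"x":32,"y":0,"z":8,"twist":0},{"x":32,"y":0,"z":8,"twist":0},{"x":32,"y":0,"z":8,"twist":0},{"x":32,"y":0,"z":8,"twist":0},{"x":28,"y":0,"z":6,"twist":0},{"x":20,"y":0,"z":4,"twist":0}]' -1 35
python3 -m inch '[{"x":15,"y":0,"z":4,"twist":0},{"x":10,"y":0,"z":2,"twist":0},{"x":4,"y":0,"z":1,"twist":0},{"x":0,"y":0,"z":0,"twist":0},{"x":0,"y":0,"z":0,"twist":0}]'
python3 - <<'E'
from h import *
s,c=snap('wrist','w8'); snap('scene','s8'); print(s['tool_pos'],s['t'],s['force'],s['opening'])
Rt=R.from_rotvec(s['orientation']).as_matrix(); print(Rt.round(4)); d=np.array([.440,.3277])-s['tool_pos'][:2]; print(d@Rt[:2]*1000)
im=load('s8')['color'][120:240,80:260]; cv2.imwrite('pics/s8c.png',cv2.resize(im,None,fx=4.4,fy=4.4,interpolation=cv2.INTER_CUBIC)[:,:,::-1])
E
```

```text
t: 13.9
tool_pos: [0.4454, 0.2802, 0.3625]
orientation: [-1.254, -1.135, 1.135]
force: [0.7, 0.5, -2.7]
opening: 0.0214
t: 14.4
tool_pos: [0.4427, 0.3067, 0.3627]
orientation: [-1.256, -1.133, 1.134]
force: [1.1, -0.1, -3.4]
opening: 0.0213
[0.44270484 0.30670182 0.36268589] 14.4 [ 1.0558292  -0.11007149 -3.43420665] 0.021315262079545903
[[ 1.022e-01 -0.000e+00 -9.948e-01]
 [ 9.948e-01 -4.000e-04  1.022e-01]
 [-4.000e-04 -1.000e+00  0.000e+00]]
[ 2.06117254e+01 -9.07458440e-03  4.83700068e+00]
```

View pics/w8.png

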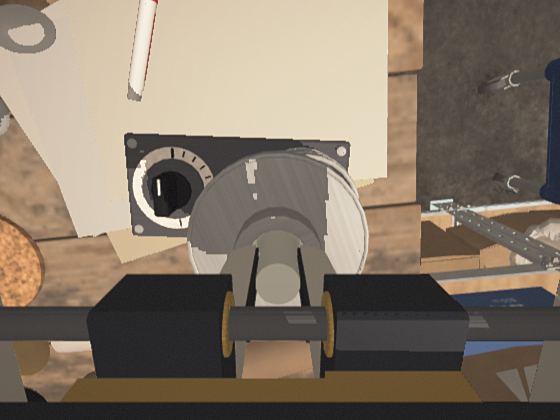

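View pics/s8c.png

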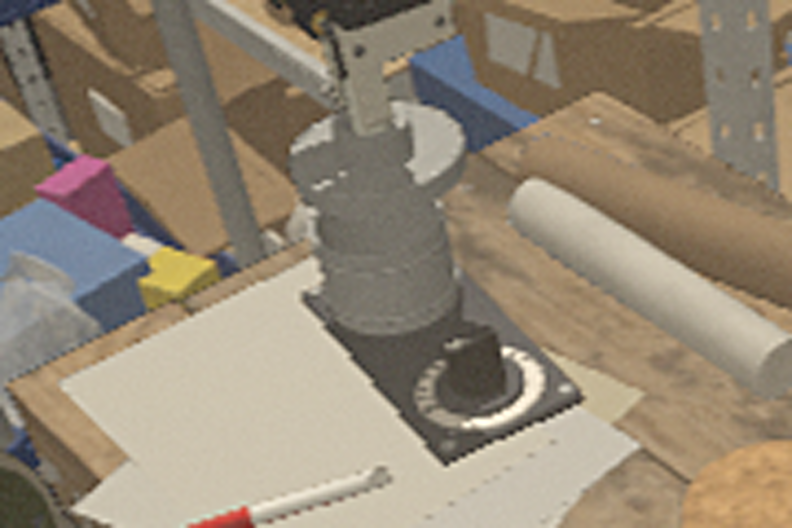

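```bash
python3 -m inch '[{"x":5,"y":0,"z":1,"twist":0},{"x":10,"y":0,"z":2.5,"twist":0},{"x":5.6,"y":0,"z":1.3,"twist":0},{"x":0,"y":0,"z":0,"twist":0},{"x":0,"y":3,"z":0,"twist":0},{"x":0,"y":8,"z":0,"twist":0},{"x":0,"y":12,"z":0,"twist":0},{"x":0,"y":10,"z":0,"twist":0},{"x":0,"y":6,"z":0,"twist":0},{"x":0,"y":3,"z":0,"twist":0},{"x":0,"y":0,"z":0,"twist":0},{"x":0,"y":0,"z":0,"twist":0}]'
python3 - <<'E'
from h import *
s,c=snap('wrist','w9'); snap('scene','s9'); print(s['tool_pos'],s['t'],s['force'],s['opening'])
Rt=R.from_rotvec(s['orientation']).as_matrix(); print(Rt.round(4)); d=np.array([.440,.3277])-s['tool_pos'][:2]; print(d@Rt[:2]*1000)
im=load('s9')['color'][120:240,80:260]; cv2.imwrite('pics/s9c.png',cv2.resize(im,None,fx=4.4,fy=4.4,interpolation=cv2.INTER_CUBIC)[:,:,::-1])
E
```

```text
t: 15.7
tool_pos: [0.44, 0.3283, 0.3211]
orientation: [-1.256, -1.134, 1.133]
force: [0.2, -0.0, -2.7]
opening: 0.0213
[0.43998866 0.32832548 0.32106273] 15.7 [ 0.15589898 -0.01694121 -2.6888967 ] 0.02134327271920346
[[ 1.017e-01  4.000e-04 -9.948e-01]
 [ 9.948e-01  3.000e-04  1.017e-01]
 [ 3.000e-04 -1.000e+00 -4.000e-04]]
[-6.21087525e-01 -1.59470396e-04 -7.48677067e-02]
```

View pics/s9c.png

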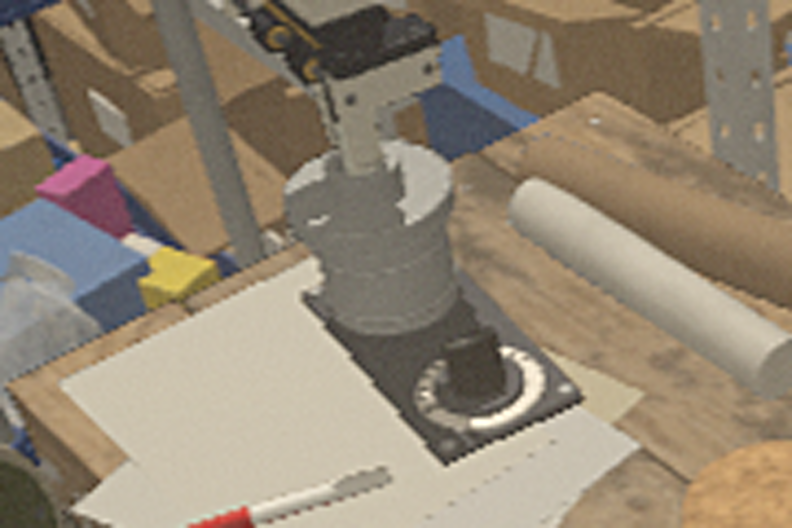

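```bash
python3 -m inch '[{"x":-0.6,"y":2,"z":0,"twist":0},{"x":0,"y":3,"z":0,"twist":0},{"x":0,"y":3,"z":0,"twist":0},{"x":0,"y":2,"z":0,"twist":0},{"x":0,"y":0,"z":0,"twist":0}]'
python3 -m inch '[{"x":0,"y":2,"z":0,"twist":0},{"x":0,"y":2,"z":0,"twist":0},{"x":0,"y":1.5,"z":0,"twist":0},{"x":0,"y":1,"z":0,"twist":0},{"x":0,"y":0,"z":0,"twist":0}]'
```

```text
t: 16.3
tool_pos: [0.4396, 0.3276, 0.3101]
orientation: [-1.255, -1.133, 1.135]
force: [0.0, 0.5, -3.2]
opening: 0.0215
t: 16.8
tool_pos: [0.4397, 0.3276, 0.304]
orientation: [-1.256, -1.134, 1.134]
force: [0.1, 0.3, -2.5]
opening: 0.0215
```

```bash
python3 -m inch '[{"x":0,"y":0.5,"z":0,"twist":0},{"x":0,"y":0.5,"z":0,"twist":0},{"x":0,"y":0,"z":0,"twist":0}]'
python3 -m inch '[{"x":0,"y":0.5,"z":0,"twist":0},{"x":0,"y":0.5,"z":0,"twist":0},{"x":0,"y":0,"z":0,"twist":0}]'
```

```text
t: 17.1
tool_pos: [0.4398, 0.3276, 0.3032]
orientation: [-1.256, -1.134, 1.134]
force: [0.3, 0.2, -2.5]
opening: 0.0212
t: 17.4
tool_pos: [0.4398, 0.3278, 0.3026]
orientation: [-1.256, -1.134, 1.134]
force: [-1.6, -0.5, 1.0]
opening: 0.0214
```

Contact at 0.3026, as predicted (0.3027). Press slightly more, then release.

```bash
python3 -m inch '[{"x":0,"y":0.4,"z":0,"twist":0},{"x":0,"y":0,"z":0,"twist":0}]' 
python3 -m inch '[{"x":0,"y":0,"z":0,"twist":0},{"x":0,"y":0,"z":0,"twist":0},{"x":0,"y":0,"z":0,"twist":0},{"x":0,"y":0,"z":0,"twist":0},{"x":0,"y":0,"z":0,"twist":0},{"x":0,"y":0,"z":0,"twist":0},{"x":0,"y":0,"z":0,"twist":0},{"x":0,"y":0,"z":0,"twist":0},{"x":0,"y":0,"z":0,"twist":0},{"x":0,"y":0,"z":0,"twist":0}]' 1
python3 -m inch '[{"x":0,"y":-10,"z":0,"twist":0},{"x":0,"y":-25,"z":0,"twist":0},{"x":0,"y":-30,"z":0,"twist":0},{"x":0,"y":-20,"z":0,"twist":0},{"x":0,"y":-5,"z":0,"twist":0},{"x":0,"y":0,"z":0,"twist":0},{"x":0,"y":0,"z":0,"twist":0}]' 1
python3 - <<'E'
from h import *
s,c=snap('wrist','w10'); snap('scene','s10'); c=load('w10'); print(s['tool_pos'],s['t'],s['force'],s['opening'])
P=cloud(c); z=P[...,2]
near=np.hypot(P[...,0]-.44,P[...,1]-.328)<.07
for a,b in [(.138,.15),(.108,.118),(.086,.098)]:
    m=near&(z>a)&(z<b); q=P[m]
    if len(q)>5: print(a,b,len(q),np.median(q[:,2]),cv2.minEnclosingCircle((q[:,:2]*1000).astype(np.float32)))
im=load('s10')['color'][120:240,80:260]; cv2.imwrite('pics/s10c.png',cv2.resize(im,None,fx=4.4,fy=4.4,interpolation=cv2.INTER_CUBIC)[:,:,::-1])
E
```

```text
t: 17.6
tool_pos: [0.4398, 0.3278, 0.3026]
orientation: [-1.256, -1.134, 1.133]
force: [-3.0, -0.5, 5.3]
opening: 0.0214
t: 18.6
tool_pos: [0.4398, 0.3277, 0.3018]
orientation: [-1.256, -1.134, 1.134]
force: [-0.7, 0.8, 0.5]
opening: 0.0922
t: 19.3
tool_pos: [0.4395, 0.3275, 0.3907]
orientation: [-1.255, -1.133, 1.135]
force: [0.0, -0.7, -0.2]
opening: 0.0934
[0.43951994 0.32751185 0.3906593 ] 19.3 [ 0.01661706 -0.74631747 -0.20749382] 0.09344138925516296
0.138 0.15 684 0.1436042704071508 ((439.85162353515625, 327.4312438964844), 11.235711097717285)
0.108 0.118 1617 0.11348164194389909 ((439.5866394042969, 327.3891906738281), 25.841590881347656)
0.086 0.098 9851 0.0916549130442888 ((440.0900573730469, 327.2726135253906), 58.085472106933594)
```

View pics/s10c.png

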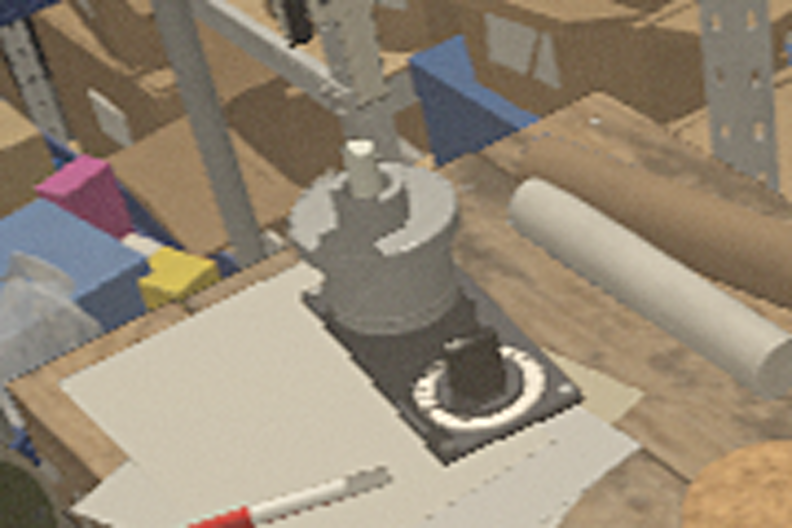

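View pics/w10.png

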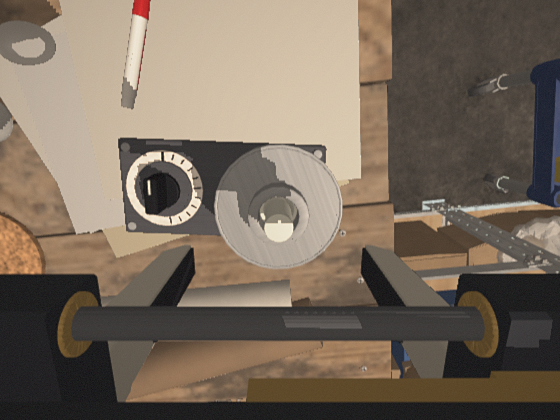

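```bash
python3 -m inch '[{"x":0,"y":10,"z":0,"twist":0},{"x":0,"y":25,"z":0,"twist":0},{"x":0,"y":30,"z":0,"twist":0},{"x":0,"y":25,"z":0,"twist":0},{"x":0,"y":13,"z":0,"twist":0},{"x":0,"y":6,"z":0,"twist":0},{"x":0,"y":0,"z":0,"twist":0},{"x":0,"y":0,"z":0,"twist":0}]' 1 20
python3 -m inch '[{"x":0,"y":0,"z":0,"twist":0},{"x":0,"y":0,"z":0,"twist":0},{"x":0,"y":0,"z":0,"twist":0},{"x":0,"y":0,"z":0,"twist":0},{"x":0,"y":0,"z":0,"twist":0},{"x":0,"y":0,"z":0,"twist":0},{"x":0,"y":0,"z":0,"twist":0},{"x":0,"y":0,"z":0,"twist":0},{"x":0,"y":0,"z":0,"twist":0},{"x":0,"y":0,"z":0,"twist":0}]' -1 15
```

```text
t: 20.2
tool_pos: [0.4402, 0.3279, 0.284]
orientation: [-1.256, -1.135, 1.133]
force: [0.5, 0.1, 0.0]
opening: 0.0929
t: 21.2
tool_pos: [0.4398, 0.3277, 0.2829]
orientation: [-1.256, -1.134, 1.134]
force: [-0.4, -0.3, 1.6]
opening: 0.0522
```

```bash
python3 -m inch '[{"x":0,"y":0,"z":0,"twist":0},{"x":0,"y":0,"z":0,"twist":0},{"x":0,"y":0,"z":0,"twist":0},{"x":0,"y":-2,"z":0,"twist":0},{"x":0,"y":-3,"z":0,"twist":0},{"x":0,"y":-4,"z":0,"twist":0},{"x":0,"y":-4,"z":0,"twist":0},{"x":0,"y":0,"z":0,"twist":0}]' -1 35
python3 - <<'E'
from h import *
s,c=snap('wrist','w11'); snap('scene','s11'); print(s['tool_pos'],s['t'],s['force'],s['opening'])
im=load('s11')['color'][120:240,80:260]; cv2.imwrite('pics/s11c.png',cv2.resize(im,None,fx=4.4,fy=4.4,interpolation=cv2.INTER_CUBIC)[:,:,::-1])
E
```

```text
t: 22.0
tool_pos: [0.4401, 0.3279, 0.2968]
orientation: [-1.256, -1.135, 1.133]
force: [-0.2, 0.3, -0.1]
opening: 0.0512
[0.44005931 0.32785532 0.29681853] 22.0 [-0.16925448  0.25727877 -0.07841055] 0.05118737347253632
```

View pics/s11c.png

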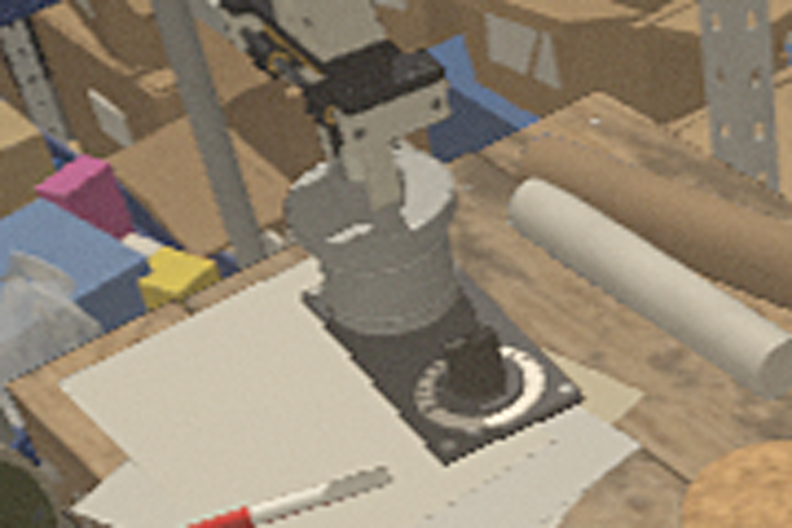

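View pics/w11.png

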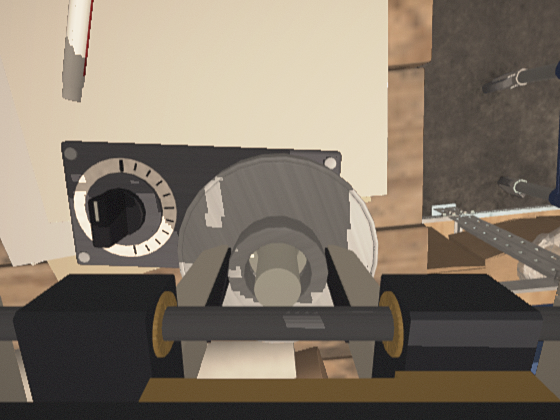

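```bash
python3 - <<'E'
from h import *
for t in ('w10','w11'):
    c=load(t); P=cloud(c); z=P[...,2]
    near=np.hypot(P[...,0]-.44,P[...,1]-.328)<.056
    h,e=np.histogram(z[near&(z<.2)],bins=np.arange(.08,.17,.002)); print(t,[(round(e[i],3),int(h[i])) for i in range(len(h)) if h[i]>60])
    m=near&(z>.086)&(z<.108); A=np.c_[P[m][:,:2],np.ones(m.sum())]; print(np.linalg.lstsq(A,P[m][:,2],rcond=None)[0])
E
```

```text
w10 [(np.float64(0.086), 76), (np.float64(0.088), 124), (np.float64(0.09), 5964), (np.float64(0.092), 2864), (np.float64(0.11), 72), (np.float64(0.112), 1078), (np.float64(0.114), 395), (np.float64(0.142), 454), (np.float64(0.144), 194)]
[-0.00283021 -0.00043672  0.09330957]
w11 [(np.float64(0.086), 170), (np.float64(0.088), 102), (np.float64(0.102), 99), (np.float64(0.104), 9309), (np.float64(0.106), 3352), (np.float64(0.108), 118), (np.float64(0.11), 149), (np.float64(0.112), 195), (np.float64(0.114), 241), (np.float64(0.116), 241), (np.float64(0.118), 263), (np.float64(0.12), 292), (np.float64(0.122), 290), (np.float64(0.124), 407), (np.float64(0.126), 2756), (np.float64(0.128), 944), (np.float64(0.13), 221), (np.float64(0.132), 217), (np.float64(0.134), 211), (np.float64(0.136), 227), (np.float64(0.138), 246), (np.float64(0.14), 252), (np.float64(0.142), 1251), (np.float64(0.144), 676), (np.float64(0.146), 202), (np.float64(0.148), 198), (np.float64(0.15), 204), (np.float64(0.152), 213), (np.float64(0.154), 225), (np.float64(0.156), 216), (np.float64(0.158), 224), (np.float64(0.16), 225), (np.float64(0.162), 221), (np.float64(0.164), 208), (np.float64(0.166), 203), (np.float64(0.168), 205)]
[-0.04031866  0.00479759  0.12034495]
```

```bash
python3 -m inch '[{"x":0,"y":-4,"z":0,"twist":0},{"x":0,"y":-8,"z":0,"twist":0},{"x":0,"y":-12,"z":0,"twist":0},{"x":0,"y":-15,"z":0,"twist":0},{"x":0,"y":-16,"z":0,"twist":0},{"x":0,"y":-16,"z":0,"twist":0},{"x":0,"y":-14,"z":0,"twist":0},{"x":0,"y":-10,"z":0,"twist":0},{"x":0,"y":-7,"z":0,"twist":0},{"x":0,"y":-3,"z":0,"twist":0},{"x":0,"y":0,"z":0,"twist":0},{"x":0,"y":0,"z":0,"twist":0}]' -1 35
python3 - <<'E'
from h import *
s,c=snap('wrist','w12'); snap('scene','s12');snap('top','t12'); print(s['tool_pos'],s['t'],s['force'],s['opening'],abs(s['dq']).max())
c=load('w12'); P=cloud(c); z=P[...,2]
near=np.hypot(P[...,0]-.44,P[...,1]-.328)<.056
m=near&(abs(z-.21)<.02)
from collections import Counter
h,e=np.histogram(z[near],bins=np.arange(.08,.28,.004)); print([(round(e[i],3),int(h[i])) for i in range(len(h)) if h[i]>600])
i=h.argmax(); zz=e[i]+.002; m=near&(abs(z-zz)<.006); A=np.c_[P[m][:,:2],np.ones(m.sum())]; print(np.linalg.lstsq(A,P[m][:,2],rcond=None)[0])
im=load('s12')['color'][90:240,80:280]; cv2.imwrite('pics/s12c.png',cv2.resize(im,None,fx=4,fy=4,interpolation=cv2.INTER_CUBIC)[:,:,::-1])
E
```

```text
t: 23.3
tool_pos: [0.4396, 0.3276, 0.4001]
orientation: [-1.255, -1.133, 1.135]
force: [0.8, -0.4, -2.5]
opening: 0.052
[0.43964904 0.32758361 0.40008294] 23.3 [ 0.79517006 -0.37002642 -2.51911771] 0.05195292900335983 0.005045868087866436
[(np.float64(0.204), 990), (np.float64(0.208), 11707), (np.float64(0.224), 682), (np.float64(0.228), 3921)]
[ 0.00980316 -0.00278202  0.20593397]
```

View pics/s12c.png

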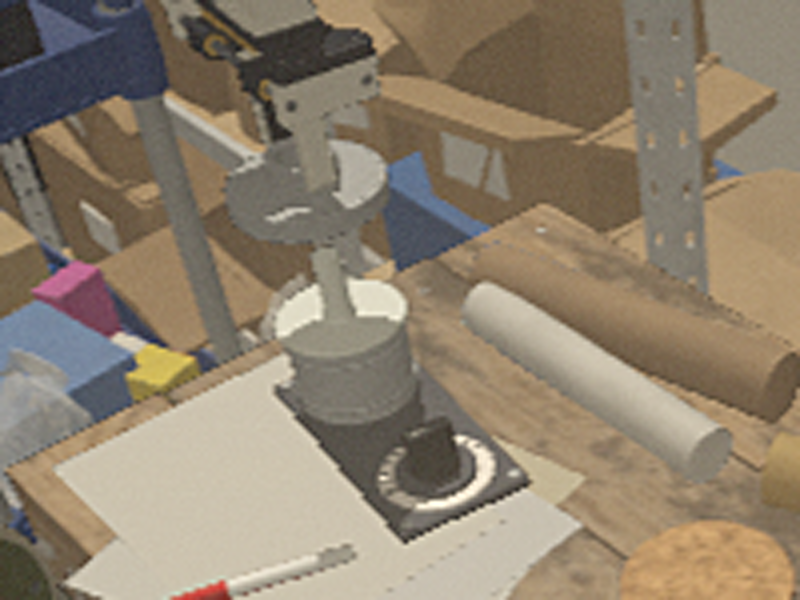

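View pics/w12.png

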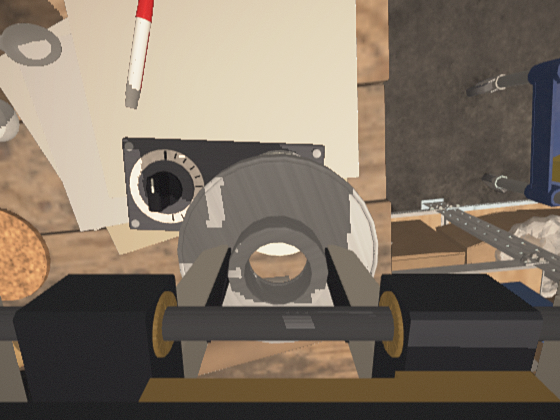

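```bash
python3 - <<'E'
from h import *
c=load('s12'); P=cloud(c); z=P[...,2]
near=np.hypot(P[...,0]-.44,P[...,1]-.328)<.06
m=near&(z>.083)&(z<.095); A=np.c_[P[m][:,:2]-[.44,.328],np.ones(m.sum())]; print('flange',m.sum(),np.linalg.lstsq(A,P[m][:,2],rcond=None)[0],P[m].mean(0),cv2.minEnclosingCircle((P[m][:,:2]*1000).astype(np.float32)))
m=near&(z>.1)&(z<.15)&(np.hypot(P[...,0]-.44,P[...,1]-.328)<.03); print('post',m.sum(),P[m].mean(0),P[m].max(0))
a,b=load('top0'),load('t12'); d=abs(a['color'].astype(int)-b['color']).sum(2)[165:215,260:365]; print('jars diff',(d>90).sum())
s=robot.read_state(); print(s['t'],s['force'],s['opening'])
robot.close_job()
E
```

```text
flange 448 [0.00374014 0.0034505  0.08784797] [0.43685573 0.32196049 0.08781537] ((441.2248840332031, 328.2249450683594), 51.76786804199219)
post 110 [0.43797369 0.32271303 0.12658054] [0.45045323 0.33717518 0.14584756]
jars diff 0
23.45 [-0.46748509 -0.4494883  -1.10504652] 0.05147741946965247
the job is handed in; nothing more can be done
```

I did all three steps and handed the job in at 23.5 s of the 64 s allowed. No verdict is reported back, so the results below are from my own measurements.

- **Dial:** I gripped the knob bar, turned it counter-clockwise until the wrist torque rose at the stop, and let go. A wrist picture afterwards showed the bar within about 1.6° of the stand's x axis, which is about 0.03 rad and within the 0.08 rad limit. That step counts as met only if this reading is right.
- **Lids onto the canister:** I lifted both by the inner knob and lowered them until contact at the predicted height, then released. The knob top measured 0.1436 m against 0.143 expected, with its centre within about 0.5 mm of the mouth.
- **Outer lid lifted alone:** it is held by the collar at a 35 N grip command, with the opening reading about 52 mm. The collar's middle is about 138 mm above the rim, the lid is level to about 0.01 rad, and the arm is still.
- **Inner lid at the end:** in the scene view its flange top is at 0.088 m against 0.087 expected and looks flat, so it stayed seated.
- **Bystanders:** the top view shows no change at the two jars or the tape.

**Weak reading:** just after the first 14 mm of lift, the wrist force showed almost no load. I checked with depth before going on: the outer lid's plate had risen 14 mm and the inner knob had not moved. No other check failed or disagreed.

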